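Stow a shock absorber in the lidded parts pan

ROBOT

A 6-joint arm with a two-finger parallel gripper is mounted at the origin on the work surface. World frame = base frame: x ahead of the robot, y to its left, z up, the work surface at z = 0. Lengths are in mm, angles in rad, forces in N, time in s.
With the tool pointing down it reaches from about 300 to 775 mm from the base axis. Payload 14.6 kg.
Tool frame: the origin (TCP) lies at the very end of the fingers, on their centre line; the grasp point (between the pads) lies 19 mm behind it; z points along the fingers, y is the direction in which the jaws open and shut (so a half turn about z gives the same grasp; the last joint's range is limited). The gripper opens to 94 mm and grips with 3 to 60 N. Pads are 16 mm wide; open, the fingers measure 119 mm over their backs; the gripper's body (75 mm by 177 mm) begins 78 mm behind the grasp point.
Start: joints at [1.085, 0.3, 1.521, -0, 1.321, -0.067], TCP at [223.662, 502.459, 205.446] pointing down, gripper open.
Joint ranges: [-3.03, 3.03], [-0.79, 2.21], [0.23, 2.52], [-1.04, 4.18], [0, 3.07], [-2.55, 2.55]. Speed limits (rad/s): [2.22, 2.22, 2.57, 3.14, 3.14, 3.14].

INTERFACE

Orientations are given as [roll, pitch, yaw] about the fixed x, y, z axes, in that order (R = Rz(yaw) Ry(pitch) Rx(roll)).
In Python, from cell import manip gives the robot as it stands.
- The arm moves only by the shell command python3 -m inch 'ROWS' [FORCE]. ROWS is a JSON object of lists of equal length, an entry for each row: "grip": the opening, from -1 (shut) to 1 (fully open), so that 0 is half open; "travel": the shift along the world's x, y, z in cm, a list of three; "turn": the turn, a rotation vector about the world's x, y, z in degrees, a list of three. A call has 1 to 10 rows; each row is the pose to reach, as a shift and turn from the pose measured when the call began; what a row does not reach only later rows make up. A row lasts 1/8 s, in which the tool goes at most 62.5 mm and 10.7 degrees, less where a joint would pass 70% of its speed; a pose out of reach is approached as far as the arm can. A call with a gripper value outside its range is refused whole. The fingers move at their own pace and stop on an object; FORCE is the grip in N (left out, the last holds). Time passes only in rows, so rows that repeat a pose let the fingers close. It gives the time, the measured TCP pose, the force and the opening at its end, in the units of the state.
- manip.read_state(): the state, without advancing time (a new reading comes with each control period).
- manip.camera(name): name is "scene" or "top" or "wrist"; returns (picture, depth): 480x640x3 uint8, red, green, blue; 480x640 float32, mm along the optical axis (not along the pixel's ray), 0 where there is no reading.
- manip.calibration(name): a dict with "fx", "fy", "cx", "cy" (pixels), "world_from_camera" (4x4, takes a point from camera to world coordinates). Camera axes: x right, y up, looking along -z (the intrinsics and any distortion apply to the point x, -y, -z); pixel columns grow to the right and rows downward; lengths in mm; the calibration is good to about 2 mm. A picture is of the moment at which its call begins: read the wrist's pose just before it. calibration takes no time and is no camera call; for the wrist camera it gives the pose at the moment of the call.
- manip.sign_off(): hands the job in, once; it reports no verdict.
Trained networks look in the newest picture that a camera, given by its name, has taken for a name from the list of things; names that differ only in an ending like _2 or _b are one class to them, and where a whole thing is asked for, a point or a joint stands for the part that bears it (a point fixed in the world has none). Each returns a list of dicts, best first, with "p" (0 to 1); they miss things now and then, are a little off and sometimes report something else, mostly with a low value. They report only what shows in the picture. A call takes as long as a camera call.
- manip.look_for(camera, label): "bbox" ([left, top, right, bottom] in pixels, round what is visible of it).
The state is a dict: "clock": time; "joints": joint angles; "qd": joint speeds; "effort": joint torques, N m; "eef_pos": TCP position; "eef_rot": TCP orientation; "wrist_force": force on the tool from outside, world axes, zero at the start; "moment": the same for the moment, N m; "finger_gap": finger opening in mm.
Only numpy, scipy, OpenCV 4.12 (cv2) and the standard library are available. Lean on these libraries where they do the work, as an engineer would, in place of code of your own. Each camera call takes 0.05 s, during which the arm holds its last target.

TASK

Lift the lid off the round steel parts pan by its knob and set it down, knob up, in the middle of the black rubber mat. Lay the red-sprung shock absorber flat in the middle of the open pan, lowering it gently rather than dropping it, then take the lid from the mat and put it back on the pan so that it sits fully home. Leave the other things on the bench where they are.

Things in the scene. Friction and masses are not known exactly. Their poses are not given: they have to be found in the camera images.
- lid_knob (a point): Loose aluminium lid, 350 g, on the pan at first; point: centre of its round black knob (36 mm diameter, 22 mm high) on the lid's axis, z up through the knob, 24 mm above the lid plate (gap under the knob 13 mm, stem 18 mm). Plate 194 mm across, 4 mm thick; under it a flat step, 156 mm across, 8 mm deep, drops into the pan's mouth. The step's bottom is 36 mm below the point.
- pan_in (a point): Centre of the inner floor of the round steel pan, fixed to the bench; z up. Inside diameter 172 mm, wall 4 mm; floor 20 mm and rim 75 mm above the bench. Loop handles at its +y and -y sides reach 114 mm from the axis, 56 mm up. With the lid home its plate lies on the rim and the knob centre is 83 mm above this point; the lid's step has 8 mm of play all round.
- mat: Black rubber mat, square, 220 x 220 x 4 mm, fixed flat on the bench; origin at the centre of its underside, x and y along its edges, z up.
- shock_center (a point): Shock absorber, 450 g, red coil spring, dark end blocks, lying on the bench; point: its centre, half-way up (20 mm). x along its length, z up at the start. 130 mm long, 40 mm high; spring 40 mm in diameter over the middle 78 mm; end blocks 24 mm long, 28 wide, 40 high. Grip it across the spring.
- screwdriver: Bystander: screwdriver with orange handle, 200 mm long, lying near the robot; origin under its middle.
- wrench: Bystander: steel wrench, 180 mm long, lying at the far side of the bench; origin under its middle.
- tub: Bystander: open yellow plastic tub, 90 mm in diameter, 60 mm high; origin at the centre of its underside.
- tape: Bystander: white roll of tape lying flat, 90 mm in diameter, 24 mm high; origin at the centre of its underside.
- spray: Bystander: blue and yellow spray can, 60 mm in diameter, 120 mm high; origin at the centre of its underside.
- grease: Bystander: amber jar with a black cap, 72 mm in diameter, 85 mm high; origin at the centre of its underside.

How it is judged (in metres and radians):
On the way, in this order (a step that is already met when the one before it is completed fails the run):
1. the lid is off the pan and lies flat, knob up, let go and at rest in the middle of the mat (centre within 45 mm of the mat's centre along each edge direction) (x of lid_knob in the frame of mat between -0.045 and 0.045 m and y of lid_knob in the frame of mat between -0.045 and 0.045 m and z of lid_knob in the frame of mat between 0.034 and 0.044 m and angle between lid_knob's own z axis and vertical below 0.06 rad and linear speed of lid below 0.03 m/s and contact force between the fingers and lid below 0.2 N), for 0.2 s.
2. the shock absorber lies flat on the pan's floor, let go and at rest, within 30 mm of the middle, with the lid still on the mat (all of step 1 and horizontal distance between shock_center and pan_in below 0.03 m and z of shock_center in the frame of pan_in between 0.014 and 0.026 m and angle between shock_center's own x axis and vertical between 1.42 and 1.72 rad and linear speed of shock below 0.03 m/s and contact force between the fingers and shock below 0.2 N), for 0.2 s.
At the end, for the whole second after the job is handed in: The shock absorber lies flat on the pan's floor (centre within 30 mm of the pan's axis, height within 6 mm of resting) and the lid is fully home on the pan (knob within 12 mm of the pan's axis, height within 3.5 mm of seated, tilt under 0.04 rad); both at rest and let go (horizontal distance between shock_center and pan_in below 0.03 m and z of shock_center in the frame of pan_in between 0.014 and 0.026 m and angle between shock_center's own x axis and vertical between 1.42 and 1.72 rad and linear speed of each of shock, lid below 0.03 m/s and contact force between the fingers and shock below 0.2 N and horizontal distance between lid_knob and pan_in below 0.012 m and z of lid_knob in the frame of pan_in between 0.0795 and 0.0865 m and angle between lid_knob's own z axis and vertical below 0.04 rad and contact force between the fingers and lid below 0.2 N); the robot touches nothing.
It fails at once if a bystander is moved more than 30 mm (distance of any of screwdriver, wrench, tub, tape, spray, grease from where it was at the start of the episode above 0.03 m).
It fails at once if the shock absorber is dropped or thrown into the pan (faster than 0.6 m/s while its centre is inside the pan, below the rim) (horizontal distance between shock_center and pan_in below 0.08 m and z of shock_center in the frame of pan_in below 0.055 m and linear speed of shock above 0.6 m/s).
It also fails if it takes over 72 s, if anything falls off the work surface, if the arm or the gripper's body presses on something with over 40 N, if the wrist force passes 120 N, or if a joint passes its speed limit or range.

## Working session

There is one attempt and no reset: what is moved stays moved. The work goes in short steps, Python scripts to look and compute and a shell command to move; the robot and the scene stay as the last step left them, time stands still between calls to the robot, and variables do not carry over. Pictures are saved under pics/ and viewed, and the job is handed in when it is done.

```bash
ls; mkdir -p pics
cat > h.py <<'E'
import numpy as np,cv2
from cell import manip
def snap(cam,name):
    c=manip.calibration(cam); im,d=manip.camera(cam)
    cv2.imwrite(f'pics/{name}.png',im[:,:,::-1]); np.savez(f'pics/{name}.npz',d=d,im=im,K=[c['fx'],c['fy'],c['cx'],c['cy']],T=c['world_from_camera'])
    return im,d,c
def cloud(d,c):
    v,u=np.mgrid[:480,:640]
    X=(u-c['cx'])/c['fx']*d;Y=-(v-c['cy'])/c['fy']*d
    P=np.stack([X,Y,-d,np.ones_like(d)],-1)@np.array(c['world_from_camera']).T
    P=P[...,:3].copy();P[d<=0]=np.nan
    return P
E
python3 - <<'E'
from h import *
print(manip.read_state())
for cam in('top','scene'):
    im,d,c=snap(cam,cam+'0');P=cloud(d,c)
    print(cam,{k:c[k] for k in c if k!='world_from_camera'})
    for l in ['lid_knob','pan_in','mat','shock_center','tub','tape','spray','grease','screwdriver','wrench']:
        for r in manip.look_for(cam,l)[:2]:
            b=r['bbox'];u,v=int((b[0]+b[2])/2),int((b[1]+b[3])/2)
            u=min(max(u,0),639);v=min(max(v,0),479)
            print(l,round(r['p'],2),np.round(b),np.round(P[v,u]))
E
```

```text
pics
{'clock': 0.0, 'joints': array([ 1.08536527e+00,  3.00502930e-01,  1.52157646e+00, -1.74490425e-05,
        1.32068901e+00, -6.66012731e-02]), 'qd': array([ 2.06993285e-03,  1.16410321e-05, -1.27167662e-03,  1.62759273e-05,
        1.83083206e-03,  1.23410912e-03]), 'effort': array([-7.49063183e-04, -5.31810093e+01, -3.52744353e+01,  7.07768602e-02,
        2.43422430e-02, -9.95453934e-05]), 'eef_pos': array([223.56677186, 502.22801143, 204.8708252 ]), 'eef_rot': array([-3.14041839e+00, -6.13844109e-05,  2.72276716e+00]), 'wrist_force': array([-0.16987418, -0.07608117, -0.62267376]), 'moment': array([-0.01541768,  0.05962496,  0.02001404]), 'finger_gap': 94.23854752465068}
top {'fx': 600.9273581107246, 'fy': 600.9273581107246, 'cx': 322.8357075796121, 'cy': 248.94970214641168}
lid_knob 0.76 [122. 261. 209. 348.] [469. 334. 115.]
pan_in 0.92 [121. 274. 217. 332.] [472. 328. 110.]
mat 0.82 [269. 204. 372. 304.] [596.  -1.   5.]
shock_center 0.65 [442. 279. 457. 336.] [ 469. -298.   37.]
tub 0.61 [188. 166. 224. 206.] [756. 276.   5.]
tape 0.89 [407. 174. 444. 212.] [ 746. -253.   
[... 303 characters left out ...]
 457.1270461443764, 'cx': 315.8619195724742, 'cy': 237.93600714030188}
lid_knob 0.89 [421. 256. 514. 320.] [480. 349.  81.]
pan_in 0.55 [417. 291. 510. 340.] [553. 391.  79.]
mat 0.93 [260. 232. 376. 306.] [612.  10.   4.]
shock_center 0.94 [265. 189. 307. 215.] [ 491. -289.   27.]
shock_center 0.46 [352. 212. 398. 247.] [386.  -6.  16.]
tub 0.78 [333. 316. 374. 364.] [717. 247.   7.]
tape 0.74 [206. 229. 241. 254.] [ 729. -265.   -1.]
spray 0.79 [413. 333. 449. 400.] [715. 436.  94.]
grease 0.85 [196. 180. 218. 217.] [ 688. -411.   61.]
screwdriver 0.74 [353. 212. 398. 248.] [386.  -6.  16.]
wrench 0.85 [243. 284. 286. 332.] [802.  42.   6.]
wrench 0.2 [412. 331. 448. 400.] [717. 433.  96.]
```

View pics/top0.png

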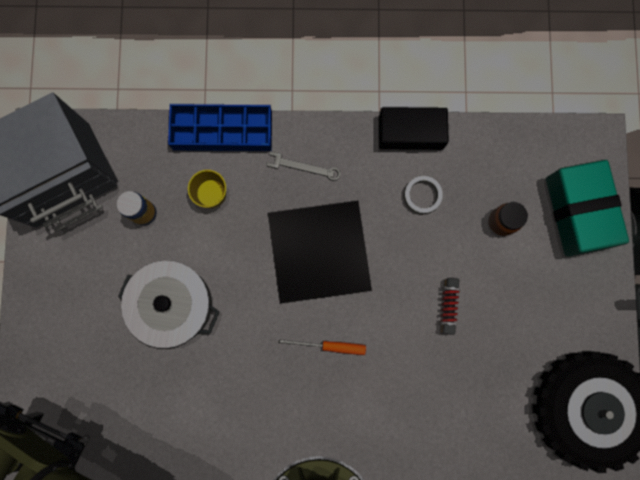

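View pics/scene0.png

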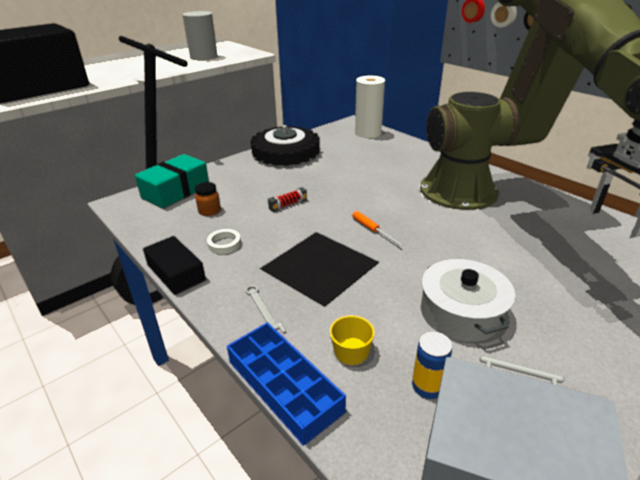

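Run:
```python
from h import *
for n in('top0','scene0'):
    f=np.load(f'pics/{n}.npz');K=f['K'];c=dict(fx=K[0],fy=K[1],cx=K[2],cy=K[3],world_from_camera=f['T']);P=cloud(f['d'],c);im=f['im'].astype(int)
    print(n,'cam at',f['T'][:3,3])
    def circ(m,nm):
        q=P[m]; 
        if len(q)<5: print(nm,len(q));return
        (x,y),r=cv2.minEnclosingCircle(q[:,:2].astype(np.float32)); print(nm,len(q),'c',round(x),round(y),'r',round(r),'mean',q.mean(0).round(1),'lo',q.min(0).round(),'hi',q.max(0).round())
    x,y,z=P[...,0],P[...,1],P[...,2]
    near=np.hypot(x-470,y-332)<130
    circ(near&(z>98)&(z<125)&(np.hypot(x-470,y-332)<40),'knob')
    circ(near&(z>70)&(z<88),'plate')
    m=(im.max(-1)<60)&(z<12)&(abs(x-596)<150)&(abs(y)<150)
    circ(m,'mat')
    rc=cv2.minAreaRect(P[m][:,:2].astype(np.float32));print(rc)
    m=(z>15)&(z<60)&(np.hypot(x-470,y+298)<100)
    circ(m,'shock');
    rc=cv2.minAreaRect(P[m][:,:2].astype(np.float32));print(rc)
    m=m&(im[...,0]>im[...,1]+60);circ(m,'spring');
    rc=cv2.minAreaRect(P[m][:,:2].astype(np.float32));print(rc)
```

```text
top0 cam at [ 429.4849037     2.88299036 1421.47613086]
knob 232 c 473 345 r 18 mean [472.6 343.1 112.8] lo [456. 327.  98.] hi [489. 363. 123.]
plate 5701 c 473 346 r 98 mean [472.2 344.4  79.3] lo [376. 249.  70.] hi [569. 441.  88.]
mat 8391 c 601 1 r 154 mean [599.5   1.5   4. ] lo [ 477. -122.  -10.] hi [725. 124.  12.]
((600.689453125, 1.3823623657226562), (220.38294982910156, 220.45425415039062), 8.292237281799316)
shock 809 c 473 -303 r 65 mean [ 473.2 -299.2   34.4] lo [ 410. -326.   15.] hi [ 538. -279.   48.]
((473.29730224609375, -301.0547790527344), (40.31783676147461, 130.00701904296875), 83.1136474609375)
spring 71 c 473 -307 r 35 mean [ 474.4 -304.3   38.5] lo [ 439. -318.   32.] hi [ 506. -294.   46.]
((472.794677734375, -304.9569396972656), (20.334627151489258, 68.6307601928711), 84.65149688720703)
scene0 cam at [1200.16064174  717.00491284  732.58724388]
knob 245 c 473 344 r 19 mean [477.  346.4 111.4] lo [455. 327.  98.] hi [490. 361. 119.]
plate 3963 c 472 345 r 98 mean [479.4 350.3  80.8] lo [376. 247.  70.] hi [569. 440.  88.]
mat 4325 c 603 4 r 150 mean [607.7  11.2   5.4] lo [ 479. -115.    0.] hi [724. 125.  10.]
((601.7268676757812, 3.8855209350585938), (218.86280822753906, 216.5431671142578), 8.461230278015137)
shock 422 c 474 -294 r 67 mean [ 478.  -295.8   31.7] lo [ 408. -322.   15.] hi [ 541. -277.   44.]
((473.8106994628906, -299.15625), (40.7713623046875, 133.16416931152344), 86.92147827148438)
spring 166 c 471 -302 r 41 mean [ 472.1 -294.9   32.1] lo [ 433. -320.   15.] hi [ 509. -277.   42.]
((471.89312744140625, -299.6720886230469), (40.86174011230469, 74.73580932617188), 85.90936279296875)
```

The two cameras agree. The knob is at (473, 345), the mat at (601, 2), and the shock at (473, -301) with its long axis about 5° off x. I'm moving above the knob first.

```bash
python3 -m inch '{"grip":[1,1,1,1,1,1,1,1],"travel":[[5,-3,-1],[10,-6.2,-2],[15,-9.4,-3],[20,-12.6,-4],[24.9,-15.7,-5.5],[24.9,-15.7,-7],[24.9,-15.7,-7],[24.9,-15.7,-7]],"turn":[[0,0,4],[0,0,8],[0,0,12],[0,0,16],[0,0,19],[0,0,19],[0,0,19],[0,0,19]]}' 40
python3 - <<'E'
from h import *
s=manip.read_state();print(s['eef_pos'],s['eef_rot'],s['joints'][5],s['wrist_force'])
im,d,c=snap('wrist','w1');P=cloud(d,c)
x,y,z=P[...,0],P[...,1],P[...,2]
m=(np.hypot(x-473,y-345)<30)&(z>98)&(z<125)
print(m.sum())
if m.sum()>5: print(cv2.minEnclosingCircle(P[m][:,:2].astype(np.float32)),P[m].mean(0))
E
```

```text
clock: 2.1
eef_pos: [472.0, 346.4, 136.1]
eef_rot: [3.141, 0.0, 3.056]
wrist_force: [-0.5, 0.1, 0.4]
finger_gap: 94.0
[471.96444659 346.42705763 136.14467221] [3.14105749e+00 4.77686641e-04 3.05560665e+00] -0.9142889765498532 [-0.50758265  0.05907263  0.41677363]
2905
((471.3065185546875, 345.3792724609375), 17.932506561279297) [469.16145119 345.58711288 112.79151334]
```

View pics/w1.png

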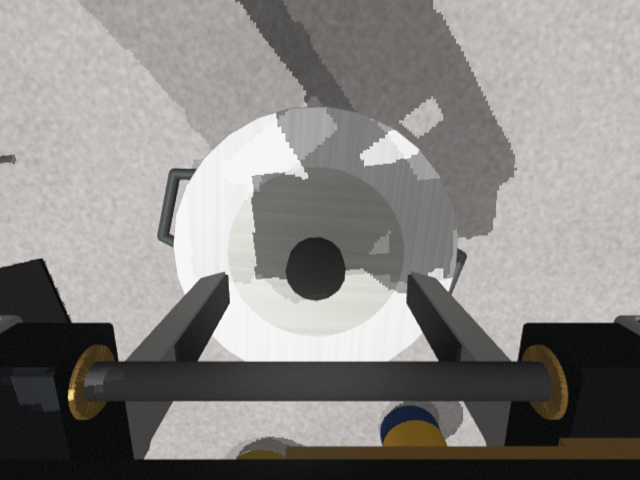

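The wrist picture shows the knob at about pixel (316, 268), centred between the fingers. The measured centre (471, 345) agrees. Next I descend and grip.

```bash
python3 -m inch '{"grip":[1,1,1,-1,-1,-1,-1,-1],"travel":[[0,-0.1,-2.5],[0,-0.1,-4.8],[0,-0.1,-4.9],[0,-0.1,-4.9],[0,-0.1,-4.9],[0,-0.1,-4.9],[0,-0.1,-4.9],[0,-0.1,-4.9]],"turn":[[0,0,0],[0,0,0],[0,0,0],[0,0,0],[0,0,0],[0,0,0],[0,0,0],[0,0,0]]}' 40
```

```text
clock: 3.15
eef_pos: [472.1, 345.4, 87.4]
eef_rot: [3.141, 0.001, 3.056]
wrist_force: [-0.1, 0.3, 0.7]
finger_gap: 47.7
```

```bash
python3 -m inch '{"grip":[-1,-1,-1,-1],"travel":[[0,0,0],[0,0,0],[0,0,0],[0,0,0]],"turn":[[0,0,0],[0,0,0],[0,0,0],[0,0,0]]}' 40
```

```text
clock: 3.65
eef_pos: [472.1, 345.4, 87.4]
eef_rot: [3.141, 0.001, 3.056]
wrist_force: [0.1, -0.3, 0.0]
finger_gap: 35.3
```

```bash
python3 -m inch '{"grip":[-1,-1,-1,-1,-1,-1],"travel":[[0,0,2],[0,0,4],[0,0,6],[0,0,7],[0,0,7],[0,0,7]],"turn":[[0,0,0],[0,0,0],[0,0,0],[0,0,0],[0,0,0],[0,0,0]]}' 40
python3 -m inch '{"grip":[-1,-1,-1,-1,-1,-1,-1,-1,-1,-1],"travel":[[1.3,-3,0],[2.8,-7,0],[4.5,-11.5,0],[6.2,-16,0],[7.9,-20.5,0],[9.5,-25,0],[11,-29,0],[12,-32,0],[12.7,-33.8,0],[12.9,-34.3,0]],"turn":[[0,0,0],[0,0,0],[0,0,0],[0,0,0],[0,0,0],[0,0,0],[0,0,0],[0,0,0],[0,0,0],[0,0,0]]}' 40
python3 - <<'E'
from h import *
im,d,c=snap('top','t2');P=cloud(d,c)
x,y,z=P[...,0],P[...,1],P[...,2]
m=(np.hypot(x-472,y-345)<98)&(z>65)&(z<84)
print(cv2.minEnclosingCircle(P[m][:,:2].astype(np.float32)))
im,d,c=snap('scene','s2');P=cloud(d,c)
x,y,z=P[...,0],P[...,1],P[...,2]
m=(np.hypot(x-472,y-345)<98)&(z>65)&(z<84)
print(cv2.minEnclosingCircle(P[m][:,:2].astype(np.float32)))
E
```

```text
clock: 4.4
eef_pos: [471.7, 345.2, 156.4]
eef_rot: [-3.141, -0.0, 3.056]
wrist_force: [-0.1, 0.2, -3.9]
finger_gap: 35.3
clock: 5.65
eef_pos: [600.8, 1.8, 155.8]
eef_rot: [-3.142, -0.001, 3.055]
wrist_force: [0.7, 0.4, -4.8]
finger_gap: 35.8
((472.7113342285156, 342.5162658691406), 90.47174835205078)
((472.8577880859375, 341.9173278808594), 91.7919921875)
```

View pics/s2.png

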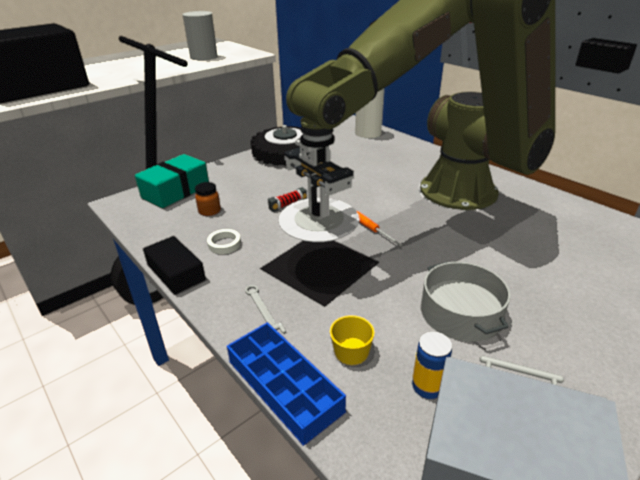

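View pics/t2.png

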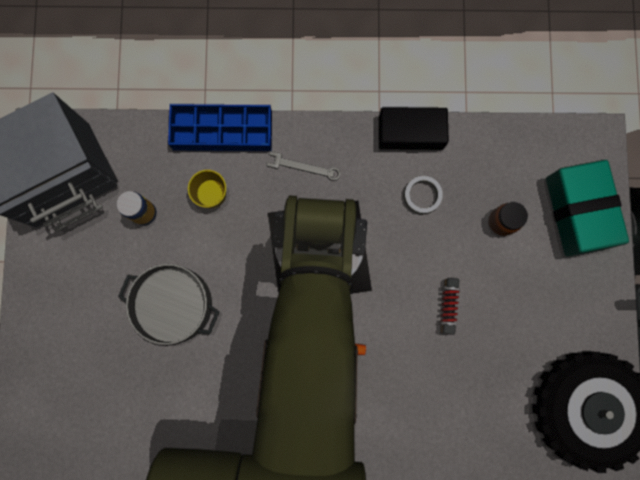

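The pan is open with its centre at about (473, 342), and the lid hangs level over the mat. Next I lower it.

```bash
python3 -m inch '{"grip":[-1,-1,-1,-1,-1,-1,-1],"travel":[[0,0,-4],[0,0,-8],[0,0,-11],[0,0,-12],[0,0,-12.5],[0,0,-12.8],[0,0,-12.8]],"turn":[[0,0,0],[0,0,0],[0,0,0],[0,0,0],[0,0,0],[0,0,0],[0,0,0]]}' 40
python3 -m inch '{"grip":[-1,-1,-1],"travel":[[0,0,-0.2],[0,0,-0.3],[0,0,-0.3]],"turn":[[0,0,0],[0,0,0],[0,0,0]]}' 40
```

```text
clock: 6.62
eef_pos: [601.0, 2.6, 28.7]
eef_rot: [-3.142, 0.0, 3.056]
wrist_force: [-0.3, 0.1, -3.5]
finger_gap: 35.0
clock: 7.0
eef_pos: [601.0, 2.6, 25.8]
eef_rot: [-3.142, 0.0, 3.056]
wrist_force: [-0.0, 0.3, -4.3]
finger_gap: 35.6
```

```bash
python3 -m inch '{"grip":[-1,-1,-1],"travel":[[0,0,-0.1],[0,0,-0.2],[0,0,-0.2]],"turn":[[0,0,0],[0,0,0],[0,0,0]]}' 40
```

```text
clock: 7.38
eef_pos: [601.1, 2.6, 24.4]
eef_rot: [3.142, 0.0, 3.056]
wrist_force: [-3.3, -0.0, 5.9]
finger_gap: 35.5
```

```bash
python3 -m inch '{"grip":[1,1,1,1,1,1,1,1,1],"travel":[[0,0,0],[0,0,0],[0,0,0],[0,0,0],[0,0,0],[0,0,2],[0,0,5],[0,0,9],[0,0,11]],"turn":[[0,0,0],[0,0,0],[0,0,0],[0,0,0],[0,0,0],[0,0,0],[0,0,0],[0,0,0],[0,0,0]]}' 40
python3 - <<'E'
from h import *
s=manip.read_state();print(s['eef_pos'],s['eef_rot'],s['joints'][5])
im,d,c=snap('wrist','w3');P=cloud(d,c)
x,y,z=P[...,0],P[...,1],P[...,2]
m=(np.hypot(x-601,y-2)<35)&(z>34)&(z<60)
print(m.sum(),cv2.minEnclosingCircle(P[m][:,:2].astype(np.float32)),P[m].mean(0))
m=(np.hypot(x-601,y-2)<98)&(z>10)&(z<24)
q=P[m];A=np.c_[q[:,:2]-[601,2],np.ones(len(q))];print(np.linalg.lstsq(A,q[:,2],rcond=None)[0])
E
```

```text
clock: 8.5
eef_pos: [601.8, 2.6, 138.3]
eef_rot: [3.141, 0.004, 3.056]
wrist_force: [-0.0, -0.7, -1.0]
finger_gap: 94.0
[601.8468254    2.56471529 138.30924312] [3.14148769 0.00446347 3.05583915] -1.5416108956125492
1750 ((600.3886108398438, 3.0290491580963135), 17.83568572998047) [598.70224493   3.15621311  49.91362004]
[1.20771867e-03 1.02646391e-03 1.61523395e+01]
```

View pics/w3.png

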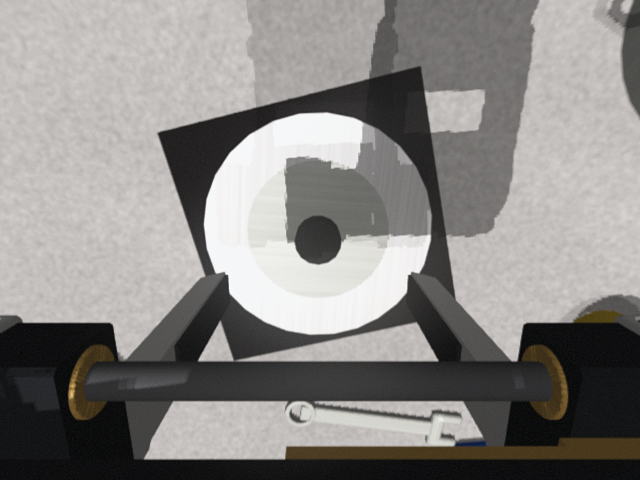

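The lid lies flat in the middle of the mat: the plate is at z = 16 and the knob at (600, 3), pixel (318, 240). The shock is next.

```bash
python3 -m inch '{"grip":[1,1,1,1,1,1,1,1,1,1],"travel":[[-1,-2.5,0],[-3,-7,0],[-5,-11.5,0],[-7,-16,0],[-9,-21,0],[-11,-25.5,0],[-12.5,-29,0],[-12.9,-30.3,0],[-12.9,-30.3,0],[-12.9,-30.3,0]],"turn":[[0,0,0],[0,0,0],[0,0,0],[0,0,0],[0,0,0],[0,0,0],[0,0,0],[0,0,0],[0,0,0],[0,0,0]]}' 30
python3 - <<'E'
from h import *
s=manip.read_state();print(s['eef_pos'],s['eef_rot'],s['joints'][5])
im,d,c=snap('wrist','w4');P=cloud(d,c)
x,y,z=P[...,0],P[...,1],P[...,2]
m=(np.hypot(x-473,y+301)<90)&(z>12)&(z<60)
print(m.sum(),cv2.minAreaRect(P[m][:,:2].astype(np.float32)),P[m].mean(0))
E
```

```text
clock: 9.8
eef_pos: [474.1, -299.4, 140.3]
eef_rot: [3.141, 0.007, 3.057]
wrist_force: [0.4, 0.2, 0.2]
finger_gap: 94.0
[ 474.06418121 -299.36611307  140.2829457 ] [3.14124298 0.00690695 3.05696896] -2.1181977019842635
6196 ((471.8217468261719, -301.7155456542969), (39.145050048828125, 129.07923889160156), 84.17256164550781) [ 469.03959861 -301.02805534   34.30960745]
```

View pics/w4.png

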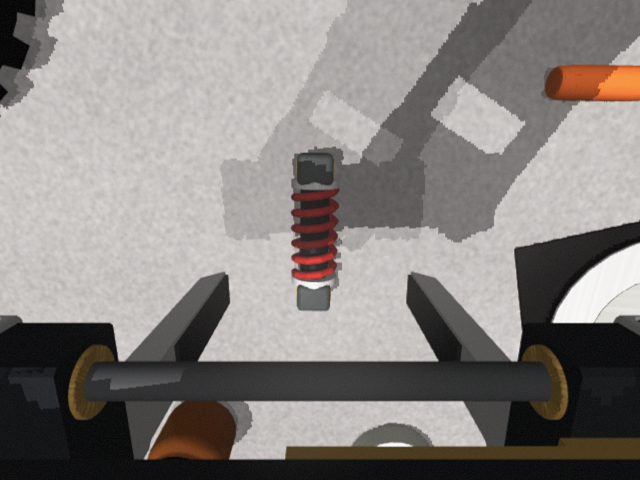

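The spring is at about pixel (314, 235), aligned with the jaws. I descend and grip across it.

```bash
python3 -m inch '{"grip":[1,1,1,1,1,-1,-1,-1,-1,-1],"travel":[[-0.2,-0.2,-4],[-0.2,-0.2,-8],[-0.2,-0.2,-11.5],[-0.2,-0.2,-13.3],[-0.2,-0.2,-13.5],[-0.2,-0.2,-13.5],[-0.2,-0.2,-13.5],[-0.2,-0.2,-13.5],[-0.2,-0.2,-13.5],[-0.2,-0.2,-13.5]],"turn":[[0,0,0],[0,0,0],[0,0,0],[0,0,0],[0,0,0],[0,0,0],[0,0,0],[0,0,0],[0,0,0],[0,0,0]]}' 30
python3 -m inch '{"grip":[-1,-1,-1,-1],"travel":[[0,0,0],[0,0,0],[0,0,0],[0,0,0]],"turn":[[0,0,0],[0,0,0],[0,0,0],[0,0,0]]}' 30
```

```text
clock: 11.1
eef_pos: [472.1, -301.4, 5.4]
eef_rot: [3.141, 0.007, 3.057]
wrist_force: [-0.1, 0.2, 0.6]
finger_gap: 47.1
clock: 11.6
eef_pos: [472.1, -301.4, 5.4]
eef_rot: [3.141, 0.007, 3.057]
wrist_force: [0.9, -0.4, -0.2]
finger_gap: 39.2
```

```bash
python3 -m inch '{"grip":[-1,-1,-1,-1,-1,-1],"travel":[[0,0,1],[0,0,4],[0,0,8],[0,0,12],[0,0,14],[0,0,14]],"turn":[[0,0,0],[0,0,0],[0,0,0],[0,0,0],[0,0,0],[0,0,0]]}' 40
python3 -m inch '{"grip":[-1,-1,-1,-1,-1,-1,-1,-1,-1,-1],"travel":[[0,2,0],[0,6,0],[0,10,0],[0,14,0],[0,18,0],[0,22,0],[0,26,0],[0,29,0],[0,31,0],[0,32,0]],"turn":[[0,0,0],[0,0,0],[0,0,0],[0,0,0],[0,0,0],[0,0,0],[0,0,0],[0,0,0],[0,0,0],[0,0,0]]}' 40
```

```text
clock: 12.35
eef_pos: [472.5, -301.6, 146.9]
eef_rot: [-3.141, 0.009, 3.057]
wrist_force: [0.1, 0.3, -4.1]
finger_gap: 38.8
clock: 13.6
eef_pos: [471.5, 19.9, 146.0]
eef_rot: [-3.141, 0.008, 3.059]
wrist_force: [-1.0, -0.3, -4.2]
finger_gap: 39.0
```

```bash
python3 -m inch '{"grip":[-1,-1,-1,-1,-1,-1,-1,-1,-1,-1],"travel":[[0,2,0],[0,6,0],[0,10,0],[0,14,0],[0,18,0],[0,22,0],[0,26,0],[0,30,0],[0.1,32,0],[0.1,32.2,0]],"turn":[[0,0,0],[0,0,0],[0,0,0],[0,0,0],[0,0,0],[0,0,0],[0,0,0],[0,0,0],[0,0,0],[0,0,0]]}' 40
python3 -m inch '{"grip":[-1,-1],"travel":[[0,0,0],[0,0,0]],"turn":[[0,0,0],[0,0,0]]}' 40
python3 - <<'E'
from h import *
snap('wrist','w5');snap('scene','s5')
E
```

```text
clock: 14.85
eef_pos: [472.2, 342.2, 145.3]
eef_rot: [-3.14, 0.007, 3.06]
wrist_force: [-0.2, -0.5, -3.9]
finger_gap: 39.4
clock: 15.1
eef_pos: [472.4, 341.2, 145.3]
eef_rot: [-3.14, 0.007, 3.059]
wrist_force: [0.2, 0.8, -4.0]
finger_gap: 39.3
```

View pics/w5.png

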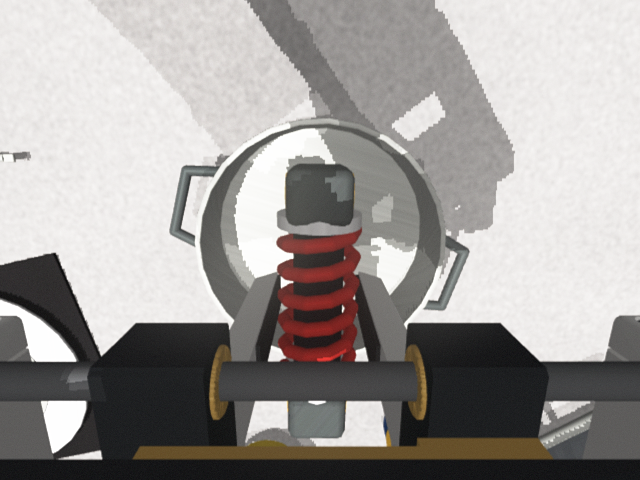

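View pics/s5.png

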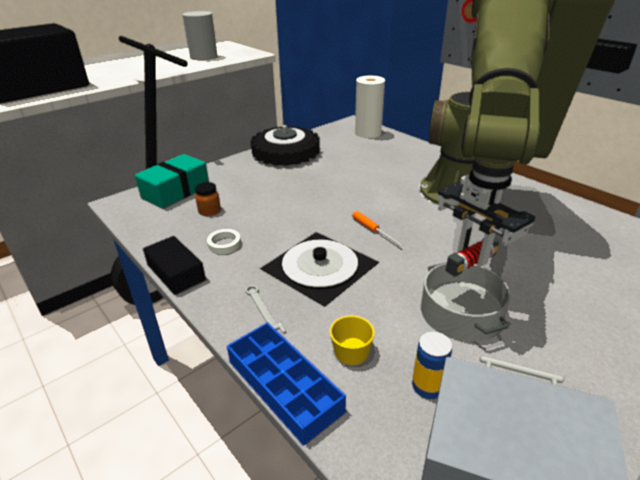

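The shock hangs level over the pan centre. I'm lowering it slowly; contact is expected at TCP z of about 25.

```bash
python3 -m inch '{"grip":[-1,-1,-1,-1,-1,-1,-1,-1,-1],"travel":[[0,0.1,-2],[0,0.1,-4],[0,0.1,-6],[0,0.1,-8],[0,0.1,-9.5],[0,0.1,-10.7],[0,0.1,-11.4],[0,0.1,-11.7],[0,0.1,-11.7]],"turn":[[0,0,0],[0,0,0],[0,0,0],[0,0,0],[0,0,0],[0,0,0],[0,0,0],[0,0,0],[0,0,0]]}' 40
python3 -m inch '{"grip":[-1,-1,-1],"travel":[[0,0,-0.15],[0,0,-0.25],[0,0,-0.25]],"turn":[[0,0,0],[0,0,0],[0,0,0]]}' 40
```

```text
clock: 16.32
eef_pos: [472.5, 342.5, 28.6]
eef_rot: [-3.14, 0.007, 3.059]
wrist_force: [0.2, 0.0, -4.3]
finger_gap: 39.5
clock: 16.7
eef_pos: [472.5, 342.5, 26.2]
eef_rot: [-3.14, 0.007, 3.059]
wrist_force: [-0.3, -0.2, -3.9]
finger_gap: 39.2
```

```bash
python3 -m inch '{"grip":[-1,-1,-1],"travel":[[0,0,-0.1],[0,0,-0.15],[0,0,-0.15]],"turn":[[0,0,0],[0,0,0],[0,0,0]]}' 40
```

```text
clock: 17.08
eef_pos: [472.6, 342.6, 25.4]
eef_rot: [-3.14, 0.007, 3.059]
wrist_force: [-4.0, -3.0, 5.5]
finger_gap: 39.5
```

```bash
python3 -m inch '{"grip":[0.4,0.4,0.4,0.4,0.4,0.4,0.4,0.4,0.4,0.4],"travel":[[0,0,0],[0,0,0],[0,0,0],[0,0,0],[0,0,0],[0,0,1],[0,0,4],[0,0,8],[0,0,12],[0,0,13]],"turn":[[0,0,0],[0,0,0],[0,0,0],[0,0,0],[0,0,0],[0,0,0],[0,0,0],[0,0,0],[0,0,0],[0,0,0]]}' 40
python3 - <<'E'
from h import *
im,d,c=snap('wrist','w6');P=cloud(d,c)
x,y,z=P[...,0],P[...,1],P[...,2]
m=(np.hypot(x-473,y-342)<78)&(z>34)&(z<72)
print(m.sum(),cv2.minAreaRect(P[m][:,:2].astype(np.float32)),P[m].max(0))
E
```

```text
clock: 18.32
eef_pos: [473.4, 343.1, 158.7]
eef_rot: [3.14, 0.011, 3.059]
wrist_force: [0.6, -0.7, -0.2]
finger_gap: 66.0
6233 ((472.41986083984375, 342.9597473144531), (39.71204376220703, 129.18141174316406), 84.1726303100586) [537.22673617 366.3418615   61.96166096]
```

View pics/w6.png

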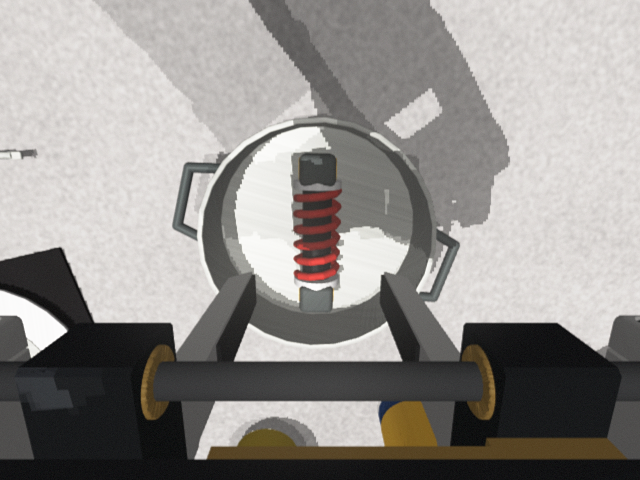

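The shock is centred in the pan at (472, 343), pixel (318, 232). Now I go back for the lid.

```bash
python3 - <<'E'
from h import *
from scipy.optimize import least_squares
for n in('w6','t2','s2'):
    f=np.load(f'pics/{n}.npz');K=f['K'];P=cloud(f['d'],dict(fx=K[0],fy=K[1],cx=K[2],cy=K[3],world_from_camera=f['T']))
    q=P[(abs(P[...,2]-75)<4)&(abs(np.hypot(P[...,0]-473,P[...,1]-342)-88)<8)]
    r=least_squares(lambda p:np.hypot(q[:,0]-p[0],q[:,1]-p[1])-88,[473,342],loss='soft_l1');print(n,len(q),r.x)
E
python3 -m inch '{"grip":[1,1,1,1,1,1,1,1,1,1],"travel":[[1,-2.5,0],[2.8,-7,0],[4.5,-11.5,0],[6.2,-16,0],[7.9,-20.5,0],[9.5,-25,0],[11,-29,-1],[12,-32,-2],[12.7,-34,-2],[12.7,-34,-2]],"turn":[[0,0,0],[0,0.2,0],[0,0.4,0],[0,0.6,0],[0,0.6,0],[0,0.6,0],[0,0.6,0],[0,0.6,0],[0,0.6,0],[0,0.6,0]]}' 40
python3 - <<'E'
from h import *
im,d,c=snap('wrist','w7');P=cloud(d,c)
x,y,z=P[...,0],P[...,1],P[...,2]
m=(np.hypot(x-601,y-2)<35)&(z>34)&(z<60)
print(m.sum(),cv2.minEnclosingCircle(P[m][:,:2].astype(np.float32)))
s=manip.read_state();print(s['eef_pos'],s['eef_rot'])
E
```

```text
w6 4027 [471.69880413 343.14594704]
t2 445 [473.0372062  342.18856747]
s2 610 [472.69305883 341.93059539]
clock: 19.62
eef_pos: [600.3, 2.4, 137.9]
eef_rot: [3.142, -0.001, 3.058]
wrist_force: [0.5, -0.7, 0.8]
finger_gap: 94.3
1748 ((600.5211181640625, 2.808724880218506), 18.075429916381836)
[600.19303021   3.32761808 138.18027019] [ 3.14141075e+00 -3.03230629e-04  3.05849111e+00]
```

```bash
python3 -m inch '{"grip":[1,1,1,1,1,-1,-1,-1,-1,-1],"travel":[[0,0,-4],[0,0,-8],[0,0,-10.5],[0,0,-11.3],[0,0,-11.3],[0,0,-11.3],[0,0,-11.3],[0,0,-11.3],[0,0,-11.3],[0,0,-11.3]],"turn":[[0,0,0],[0,0,0],[0,0,0],[0,0,0],[0,0,0],[0,0,0],[0,0,0],[0,0,0],[0,0,0],[0,0,0]]}' 40
python3 -m inch '{"grip":[-1,-1,-1,-1],"travel":[[0,0,0],[0,0,0],[0,0,0],[0,0,0]],"turn":[[0,0,0],[0,0,0],[0,0,0],[0,0,0]]}' 40
python3 -m inch '{"grip":[-1,-1,-1,-1,-1,-1],"travel":[[0,0,1],[0,0,4],[0,0,8],[0,0,12],[0,0,13.5],[0,0,13.5]],"turn":[[0,0,0],[0,0,0],[0,0,0],[0,0,0],[0,0,0],[0,0,0]]}' 40
```

```text
clock: 20.92
eef_pos: [600.2, 3.3, 25.2]
eef_rot: [3.141, -0.0, 3.058]
wrist_force: [-0.1, -0.6, 0.4]
finger_gap: 47.4
clock: 21.42
eef_pos: [600.2, 3.3, 25.2]
eef_rot: [3.141, -0.0, 3.058]
wrist_force: [1.0, -0.6, -0.5]
finger_gap: 35.4
clock: 22.18
eef_pos: [600.2, 3.3, 160.3]
eef_rot: [3.141, 0.0, 3.058]
wrist_force: [0.4, -0.7, -4.9]
finger_gap: 35.6
```

```bash
python3 -m inch '{"grip":[-1,-1,-1,-1,-1,-1,-1,-1,-1,-1],"travel":[[-1,2.5,0],[-2.8,7,0],[-4.5,11.5,0],[-6.2,16,0],[-7.9,20.5,0],[-9.5,25,0],[-11,29,0],[-12,32,0],[-12.7,33.7,0],[-12.8,33.9,0]],"turn":[[0,0,0],[0,0,0],[0,0,0],[0,0,0],[0,0,0],[0,0,0],[0,0,0],[0,0,0],[0,0,0],[0,0,0]]}' 40
python3 -m inch '{"grip":[-1,-1,-1],"travel":[[0,0,0],[0,0,0],[0,0,0]],"turn":[[0,0,0],[0,0,0],[0,0,0]]}' 40
python3 - <<'E'
from h import *
snap('scene','s8')
im,d,c=snap('wrist','w8');P=cloud(d,c)
x,y,z=P[...,0],P[...,1],P[...,2]
m=(np.hypot(x-472,y-342)<115)&(z>140)&(z<162)
q=P[m];A=np.c_[q[:,:2]-[472,342],np.ones(len(q))];print(np.linalg.lstsq(A,q[:,2],rcond=None)[0])
print(len(q),cv2.minEnclosingCircle(P[m][:,:2].astype(np.float32)))
E
```

```text
clock: 23.42
eef_pos: [471.7, 342.4, 159.1]
eef_rot: [-3.141, -0.001, 3.059]
wrist_force: [0.7, -0.2, -4.4]
finger_gap: 35.0
clock: 23.8
eef_pos: [472.0, 341.9, 159.2]
eef_rot: [-3.141, -0.001, 3.059]
wrist_force: [-0.2, 0.3, -4.1]
finger_gap: 35.4
[2.06436870e-03 4.04185255e-05 1.50131481e+02]
63397 ((472.7100524902344, 342.2315673828125), 97.26174926757812)
```

View pics/s8.png

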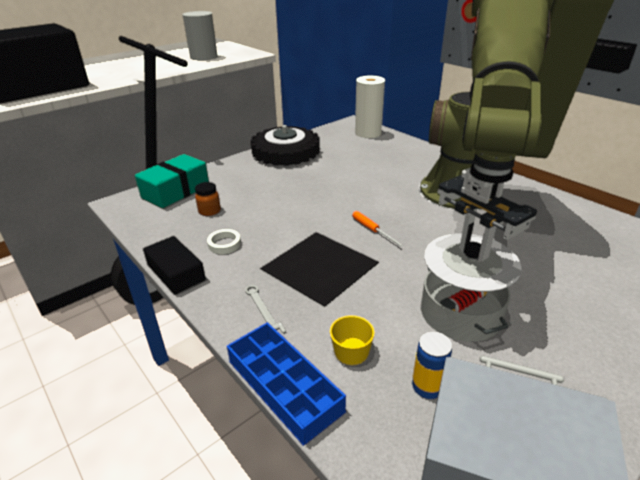

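View pics/w8.png

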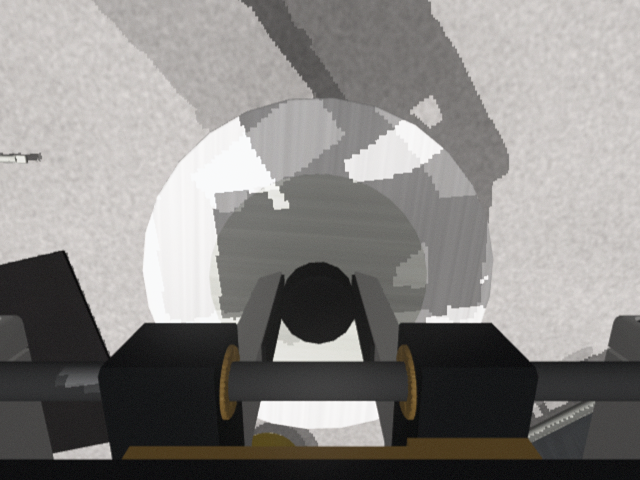

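The lid is level and centred over the pan, with its centre at (472.7, 342.2). I'm lowering it; seating is expected at TCP z of about 88.

```bash
python3 -m inch '{"grip":[-1,-1,-1,-1,-1,-1,-1],"travel":[[0,0,-2],[0,0,-4],[0,0,-5.4],[0,0,-6.2],[0,0,-6.6],[0,0,-6.8],[0,0,-6.8]],"turn":[[0,0,0],[0,0,0],[0,0,0],[0,0,0],[0,0,0],[0,0,0],[0,0,0]]}' 40
python3 -m inch '{"grip":[-1,-1,-1],"travel":[[0,0,-0.2],[0,0,-0.3],[0,0,-0.3]],"turn":[[0,0,0],[0,0,0],[0,0,0]]}' 40
```

```text
clock: 24.78
eef_pos: [472.0, 342.2, 91.5]
eef_rot: [-3.141, -0.001, 3.059]
wrist_force: [-0.4, -0.3, -4.2]
finger_gap: 35.4
clock: 25.15
eef_pos: [472.0, 342.2, 88.4]
eef_rot: [-3.141, -0.001, 3.059]
wrist_force: [0.2, -0.2, -3.5]
finger_gap: 35.1
```

```bash
python3 -m inch '{"grip":[-1,-1,-1],"travel":[[0,0,-0.1],[0,0,-0.15],[0,0,-0.15]],"turn":[[0,0,0],[0,0,0],[0,0,0]]}' 40
```

```text
clock: 25.52
eef_pos: [472.1, 342.2, 88.2]
eef_rot: [-3.141, 0.0, 3.059]
wrist_force: [-4.5, -3.9, 9.0]
finger_gap: 35.5
```

It seated at z = 88.2 as predicted. I release and retreat.

```bash
python3 -m inch '{"grip":[1,1,1,1,1,1,1,1,1,1],"travel":[[0,0,0],[0,0,0],[0,0,0],[0,0,0],[0,0,0],[0,0,2],[0,0,5],[0,0,9],[0,0,13],[0,0,13]],"turn":[[0,0,0],[0,0,0],[0,0,0],[0,0,0],[0,0,0],[0,0,0],[0,0,0],[0,0,0],[0,0,0],[0,0,0]]}' 40
python3 - <<'E'
from h import *
im,d,c=snap('wrist','w9');P=cloud(d,c)
x,y,z=P[...,0],P[...,1],P[...,2]
m=(np.hypot(x-472,y-342)<100)&(z>70)&(z<86)
q=P[m];A=np.c_[q[:,:2]-[472,342],np.ones(len(q))];print(np.linalg.lstsq(A,q[:,2],rcond=None)[0])
m=(np.hypot(x-472,y-342)<30)&(z>98)&(z<125)
print(cv2.minEnclosingCircle(P[m][:,:2].astype(np.float32)),P[m].mean(0))
snap('scene','s9')
for l in ['tub','tape','spray','grease','screwdriver','wrench']:
    print(l,[np.round(r['bbox']) for r in manip.look_for('scene',l)[:1]])
E
```

```text
clock: 26.78
eef_pos: [473.0, 342.8, 221.2]
eef_rot: [3.139, 0.004, 3.059]
wrist_force: [-0.9, -0.1, -1.0]
finger_gap: 93.7
[1.20532202e-03 1.08166529e-03 7.91441590e+01]
((472.42047119140625, 342.505615234375), 18.0264892578125) [470.88100423 342.71422893 113.02385528]
tub [array([332., 317., 372., 365.])]
tape [array([208., 227., 245., 252.])]
spray [array([412., 329., 449., 402.])]
grease [array([195., 181., 220., 219.])]
screwdriver [array([351., 211., 387., 237.])]
wrench [array([244., 280., 284., 330.])]
```

View pics/s9.png

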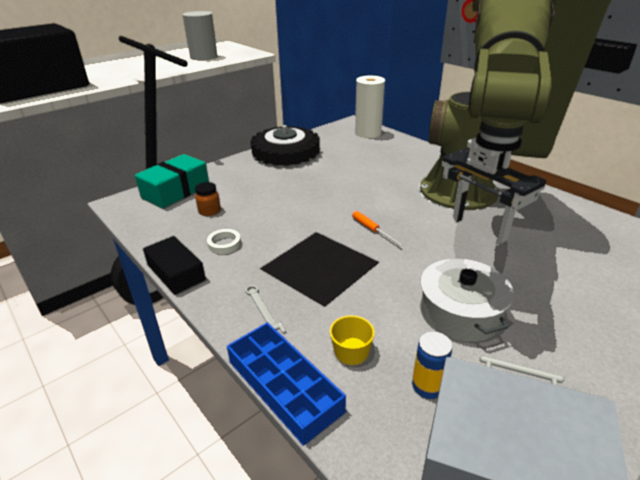

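The picture shows the lid home on the pan (knob at about pixel (468, 277)), the gripper clear, and the other things in place. I'm handing in.

```bash
python3 -c "
from cell import manip
print(manip.read_state()['qd'].round(3)); print(manip.sign_off())"
```

```text
[ 0.001 -0.005 -0.005  0.002  0.004 -0.001]
the job is handed in; nothing more can be done
None
```

The job is done and handed in after about 27 s of the 72 s allowed. I set the lid on the mat, lowered the shock absorber gently into the open pan and let it go, then put the lid back on the pan. The sign-off gives no verdict, so these are my own last checks:

- **Lid on the mat:** it lay flat within a few mm of the mat's centre, with the plate level and at the expected height.
- **Shock in the pan:** its centre was within about 1 mm of the pan's axis just after release. It is now under the lid, so I couldn't check it again at the end.
- **Lid on the pan:** the plate is at z = 79.1 mm against 79 mm when seated, with a tilt of about 0.002 rad. The knob is within about 1 mm of the pan's axis.
- **Robot:** the gripper is open, still and well clear of everything.
- **Bystanders:** they look unmoved in the scene picture. The screwdriver's final detection box came out shorter than at the start, but the picture shows it in the same place.

No check failed.

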